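# Mount a plaster cast on the scanning plate

### The arm

A 7-joint arm with a two-finger parallel gripper is mounted at the origin on a cart in front of the work surface, level with it; the furniture and walls round the work are solid. World frame = base frame: x ahead of the robot, y to its left, z up, the work surface at z = 0. Lengths are in mm, angles in rad, forces in N, time in s.
With the tool pointing down it reaches from about 350 to 900 mm from the base axis. Payload 8.1 kg.
Tool frame: the origin (TCP) lies at the very end of the fingers, on their centre line; the grasp point (between the pads) lies 19 mm behind it; z points along the fingers, y is the line along which they close (so a half turn about z gives the same grasp; the last joint's range is limited). The gripper opens to 92 mm and grips with 3 to 60 N. Pads are 19 mm wide; open, the fingers measure 130 mm over their backs; the gripper's body (75 mm by 190 mm) begins 47 mm behind the grasp point.
Start: joints at [-1.361, 0.434, 0.025, 1.573, -0.012, 1.134, -0.075], TCP at [192.355, 594.677, 226.742] pointing down, gripper open.
Joint ranges: [-2.62, 2.62], [-0.44, 2.09], [-1.27, 1.32], [0.08, 2.57], [-1.32, 4.46], [0.12, 2], [-2.74, 2.74]. Speed limits (rad/s): [2.22, 2.22, 3.01, 3.01, 3.14, 3.14, 3.14].

### API

Orientations are given as [roll, pitch, yaw] about the fixed x, y, z axes, in that order (R = Rz(yaw) Ry(pitch) Rx(roll)).
In Python, from rig import * gives the robot as it stands.
- The arm moves only by the shell command python3 -m inch 'ROWS'. ROWS is JSON, a list of rows, each an object with "rotation": the turn, a rotation vector about the tool's x, y, z each as a share of 2 pi rad, from -1 to 1, a list of three; "slide": the shift along the tool's x, y, z each as a share of 0.75 m, from -1 to 1, a list of three; "claw": the finger opening in mm, from 0 to 91.8. A call has 1 to 10 rows; each row is the pose to reach, as a shift and turn from the pose commanded when the call began, along the tool's axes at that moment, turning the shorter way round; what a row does not reach only later rows make up. A row lasts 1/10 s, in which the tool goes at most 50 mm and 8.59 degrees, less where a joint would pass 70% of its speed; a pose out of reach is approached as far as the arm can. A call with a number of a shift or a turn outside -1 to 1 is refused whole. A call with a gripper value outside its range is refused whole. The fingers move at their own pace and stop on an object; the grip force is fixed at half the most. Time passes only in rows, so rows that repeat a pose let the fingers close. It gives the time, the measured TCP pose, the force, the opening and the grip force at its end, in the units of the state.
- get_obs(): the state, without advancing time (a new reading comes with each control period).
- snapshot(name): name is "scene" or "top"; returns (picture, depth): 400x640x3 uint8, red, green, blue; 400x640 float32, mm along the optical axis (not along the pixel's ray), 0 where there is no reading.
- get_calibration(name): a dict with "mtx" (3x3 intrinsics, pixels), "k1" (the pictures are not rectified: a ray, as slopes to the right and down, at radius r is drawn at 1 + k1 r^2 times it, then the intrinsics apply), "cam_to_world" (4x4, takes a point from camera to world coordinates). Camera axes: x right, y down, z forward; pixel columns grow to the right and rows downward; lengths in mm; the calibration is good to about 2 mm. A picture is of the moment at which its call begins. get_calibration takes no time and is no camera call.
- finish_job(): hands the job in; it is judged then, once.
Trained networks look in the newest picture that a camera, given by its name, has taken for a name from the list of things; names that differ only in an ending like _2 or _b are one class to them, and where a whole thing is asked for, a point or a joint stands for the part that bears it (a point fixed in the world has none). Each returns a list of dicts, best first, with "score" (0 to 1); they miss things now and then, are a little off and sometimes report something else, mostly with a low value. They report only what shows in the picture. A call takes as long as a camera call. They do not tell look-alikes from the thing itself.
- recognise(camera, target): "extent" ([left, top, right, bottom] in pixels, round what is visible of it).
- silhouettes(camera, target): "mask" (400x640 bool, what is visible of it) and "extent" ([left, top, right, bottom] in pixels, round what is visible of it).
The state is a dict: "time_s": time; "joint_pos": joint angles; "joint_velocities": joint speeds; "joint_torque": joint torques, N m; "ee_pos": TCP position; "tcp_rot": TCP orientation; "contact_force": force on the tool from outside, world axes, zero at the start; "torque": the same for the moment, N m; "gripper_width": finger opening in mm; "grip_force": force on a finger pad.
Only numpy, scipy, OpenCV 4.12 (cv2) and the standard library are available. Lean on these libraries where they do the work, as an engineer would, in place of code of your own. Each camera call takes 0.05 s, during which the arm holds its last target. There are 200 camera calls.

### The job

Make the white plaster jaw cast ready for scanning. Lift the white dust cover off the round scanning plate by its knob and stand it upright on the bench or mat, clear of the plate; then set the cast on the plate's D-shaped plinth, teeth up and round front over round front, its edges flush with the plinth all round. Put both down without dropping them, and leave the orange cast, the dropper bottle and the powder jar where they are.

Things in the scene. Friction and masses are not known exactly. Their poses are not given: they have to be found in the camera images.
- plate: Scanning plate, fixed on the blue work mat (mat floor 3 mm above the bench, thin ribs to 7 mm): aluminium disc, 124 mm across, 10 mm thick, small tab sticking out 12 mm in front (-x); in its middle a grey D-shaped plinth 14 mm high with the outline of the cast's foot: 56 mm in x, 60 mm in y, round front (-x, radius 30), flat back (+x). Origin: centre of its underside; z up.
- plinth_top (a point): Centre of the plinth's flat top, 24 mm above the plate's origin, axes as the plate's. The cast's origin belongs here.
- plinth_front (a point): Foremost point of the plinth's top edge, in the middle of its round front, 28 mm from plinth_top along the plate's -x.
- cover: Loose white dust cover, about 120 g: round cup upside down, 100 mm across, 52 mm high, wall 3 mm, with a black upright cylindrical knob (24 mm across, 30 mm high) in the middle of its top. Stands on the plate's disc, over the plinth. Origin: centre of its open rim, at the level it stands on; z up.
- cover_knob (a point): Point on the knob's axis, 73 mm above the cover's rim, 21 mm above its flat top and 9 mm below the knob's top: where to grip.
- cast: Loose white plaster jaw cast, about 85 g, teeth up on the mat: D-shaped foot 56 mm in x, 60 mm in y, 17 mm high, teeth in a horseshoe on top to 28 mm. Origin: centre of the underside; z up, -x to the round front (front teeth), +x to the flat back. Grip it across the 60 mm width, at the origin or up to 10 mm behind.
- cast_front (a point): Foremost point of the cast's underside, in the middle of its round front, 28 mm from its origin along its -x.
- cast_on_base: Bystander, loose: orange cast on a clear 56x66x12 mm base, 40 mm high in all. Origin: centre of its underside.
- bottle_glaze: Bystander, loose: small upright dropper bottle with a white tip, 26 mm diameter, 73 mm high. Origin: centre of its underside.
- powder_jar: Bystander, loose: jar with a white lid, 48 mm diameter, 58 mm high. Origin: centre of its underside.
Not all that is in view belongs to the job. Of the things that look like the cover, the smaller one is meant.

How it is judged (in metres and radians):
On the way, in this order (a step that is already met when the one before it is completed fails the run):
1. the cover stands upright on the bench or mat, clear of the plate, released (horizontal distance between cover and plate above 0.112 m and height (world z) of cover between -0.006 and 0.012 m and angle between cover's own z axis and vertical below 0.08 rad and contact force between the fingers and cover below 0.05 N and linear speed of cover below 0.03 m/s and angular speed of cover below 0.3 rad/s), for 0.2 s.
2. the cast lies aligned on the plinth, released (x of cast in the frame of plinth_top between -0.005 and 0.005 m and y of cast in the frame of plinth_top between -0.005 and 0.005 m and z of cast in the frame of plinth_top between -0.003 and 0.003 m and angle between the x axis of cast and the x axis of plate, either way round below 0.14 rad and horizontal distance between cast_front and plinth_front below 0.012 m and angle between cast's own z axis and vertical below 0.06 rad and contact force between the fingers and cast below 0.05 N and linear speed of cast below 0.03 m/s and angular speed of cast below 0.3 rad/s), for 0.2 s.
At the end, for the whole second after the job is handed in: Cover upright (4.5 degrees) on the bench or mat, its centre over 112 mm from the plate's. Cast flat on the plinth, teeth up, front over front: within 5 mm of centre along each axis, turned under 8 degrees, underside within 3 mm of the plinth's top. Both released and at rest (all of step 1 and all of step 2); the robot touches nothing.
It fails at once if the orange cast moved more than 20 mm (distance of cast_on_base from where it was at the start of the episode above 0.02 m).
It fails at once if the dropper bottle moved more than 20 mm (distance of bottle_glaze from where it was at the start of the episode above 0.02 m).
It fails at once if the powder jar moved more than 20 mm (distance of powder_jar from where it was at the start of the episode above 0.02 m).
It fails at once if the cast falls freely (drop of more than about 12 mm) (linear speed of cast above 0.5 m/s and contact force between each of the arm, the fingers and cast below 0.01 N).
It fails at once if the cover falls freely (drop of more than about 12 mm) (linear speed of cover above 0.5 m/s and contact force between each of the arm, the fingers and cover below 0.01 N).
It also fails if it takes over 58 s, if anything falls off the work surface, if the arm or the gripper's body presses on something with over 40 N, if the wrist force passes 120 N, or if a joint passes its speed limit or range.

## Working session

There is one attempt and no reset: what is moved stays moved. The work goes in short steps, Python scripts to look and compute and a shell command to move; the robot and the scene stay as the last step left them, time stands still between calls to the robot, and variables do not carry over. Pictures are saved under pics/ and viewed, at most 10 in all, crops included, and the job is handed in when it is done.

```bash
mkdir -p pics; ls; python3 - <<'E'
from rig import *
import cv2,numpy as np
o=get_obs();print(o['time_s'],o['ee_pos'],o['tcp_rot'],o['gripper_width'])
for n in("scene","top"):
    p,d=snapshot(n);cv2.imwrite(f"pics/{n}0.png",p[:,:,::-1]);np.save(f"{n}_d.npy",d);np.save(f"{n}_p.npy",p)
    c=get_calibration(n);print(n,np.round(c['mtx'],1).tolist(),c['k1'],np.round(c['cam_to_world'],3).tolist())
E
```

```text
pics
0.0 [192.21195398 594.15882314 225.95403595] [-3.14000893e+00  1.16248760e-04  2.82869403e+00] 91.66984869871119
scene [[430.2, 0.0, 327.2], [0.0, 430.2, 203.1], [0.0, 0.0, 1.0]] -0.01716386727152001 [[0.553, -0.54, 0.635, -196.08], [-0.833, -0.342, 0.434, -335.904], [-0.017, -0.769, -0.639, 834.76], [0.0, 0.0, 0.0, 1.0]]
top [[434.4, 0.0, 325.3], [0.0, 434.4, 198.8], [0.0, 0.0, 1.0]] -0.12003022820372905 [[-0.003, -0.982, 0.188, 285.075], [-1.0, 0.002, -0.009, 180.534], [0.009, -0.188, -0.982, 1413.942], [0.0, 0.0, 0.0, 1.0]]
```

View pics/scene0.png

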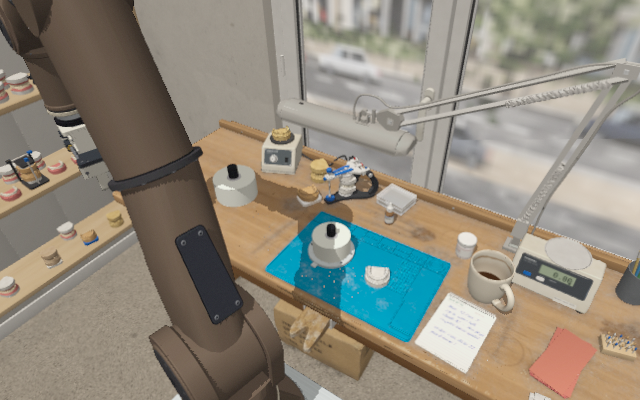

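View pics/top0.png

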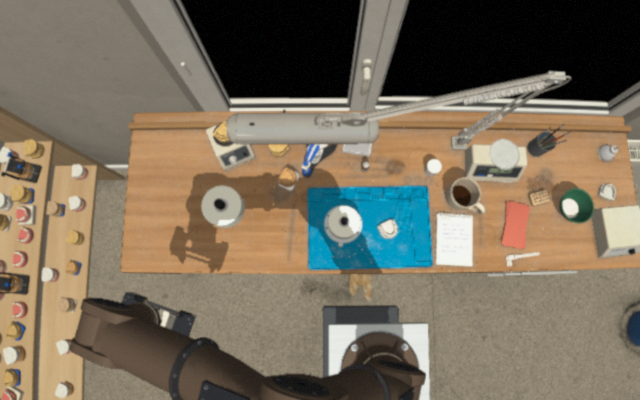

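The scene view shows the small cover on the plate (331,240), the cast at (377,275), and the big look-alike at (235,185). In the top view these are (343,222), (388,228) and (222,205). The orange cast is near (288,175), the bottle (365,162) and the jar (433,166).

```bash
cat > h.py <<'E'
from rig import *
import cv2,numpy as np
def cloud(n,d):
    c=get_calibration(n);K=c['mtx'];k=c['k1'];T=np.array(c['cam_to_world'])
    v,u=np.mgrid[0:400,0:640].astype(float)
    pts=np.stack([u,v],-1).reshape(-1,1,2)
    s=cv2.undistortPoints(pts,np.array(K),np.array([k,0,0,0.])).reshape(400,640,2)
    P=np.dstack([s*d[...,None],d]);W=P@T[:3,:3].T+T[:3,3];W[d==0]=np.nan
    return W
E
python3 - <<'E'
from h import *
for n in("scene","top"):
    p,d=snapshot(n);W=cloud(n,d);np.save(n+"_W.npy",W);np.save(n+"_p.npy",p)
    for t in("cover","cast","plate","cast_on_base","bottle_glaze","powder_jar"):
        for r in silhouettes(n,t)[:3]:
            m=r['mask'];q=W[m];q=q[~np.isnan(q[:,0])]
            if r['score']>.3 and len(q): print(n,t,round(r['score'],2),np.round(r['extent']),np.round(np.median(q,0)),np.round(np.percentile(q,3,axis=0)),np.round(np.percentile(q,97,axis=0)))
            np.save(f"m_{n}_{t}.npy",m) if r['score']>.3 else 0
s=np.load("scene_p.npy")[200:310,260:460];t=np.load("top_p.npy")[180:275,300:440]
a=cv2.resize(s,(800,440),interpolation=cv2.INTER_CUBIC);cv2.imwrite("pics/zs.png",a[:,:,::-1])
b=cv2.resize(t,(800,543),interpolation=cv2.INTER_CUBIC);cv2.imwrite("pics/zt.png",b[:,:,::-1])
print(get_obs()['time_s'])
E
```

```text
scene cover 0.73 [214. 160. 259. 204.] [501. 475.  63.] [457. 434.   0.] [572. 551. 101.]
scene cover 0.59 [312. 223. 349. 263.] [452.  98.  62.] [420.  60.  15.] [509. 149.  91.]
scene plate 0.91 [305. 243. 354. 270.] [430.  84.  11.] [402.  50.   1.] [507. 162.  15.]
scene cast_on_base 0.83 [293. 187. 320. 207.] [606. 281.  24.] [586. 258.   3.] [643. 318.  38.]
scene bottle_glaze 0.55 [385. 201. 399. 226.] [650.  33.  33.] [643.  23.  -1.] [708.  68.  66.]
scene powder_jar 0.81 [456. 232. 476. 260.] [ 637. -189.   48.] [ 629. -208.    4.] [ 669. -167.   59.]
top cover 0.75 [327. 203. 361. 239.] [469. 113.  65.] [426.  69.  42.] [515. 154.  94.]
top cover 0.62 [201. 187. 245. 229.] [518. 493.  66.] [464. 439.  28.] [579. 553. 104.]
top cast 0.77 [377. 222. 399. 237.] [452. -38.  21.] [429. -61.  14.] [478.  -9.  34.]
top cast 0.53 [361. 162. 372. 173.] [655.  38.  44.] [647.  24.  11.] [669.  49.  71.]
top plate 0.87 [323. 211. 363. 248.] [433. 127.  12.] [406.  59.   5.] [509. 169.  18.]
top cast_on_base 0.86 [279. 166. 303. 188.] [620. 288.  28.] [591. 261.   5.] [651. 316.  40.]
top powder_jar 0.66 [422. 159. 443. 175.] [ 649. -183.   55.] [ 631. -210.    2.] [ 673. -164.   61.]
0.8
```

View pics/zs.png

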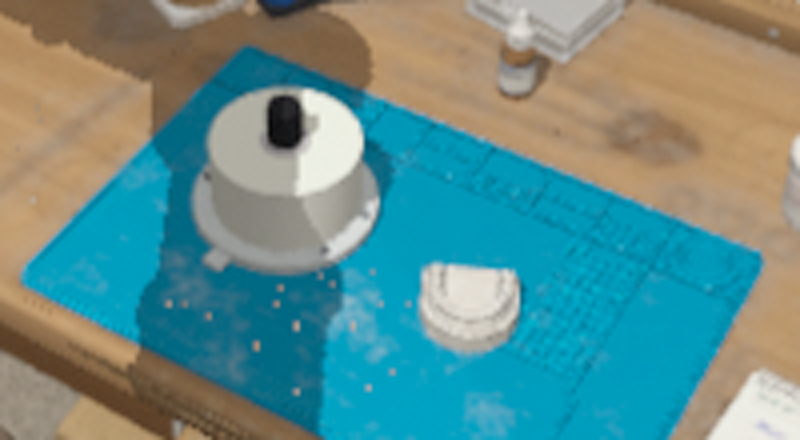

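View pics/zt.png

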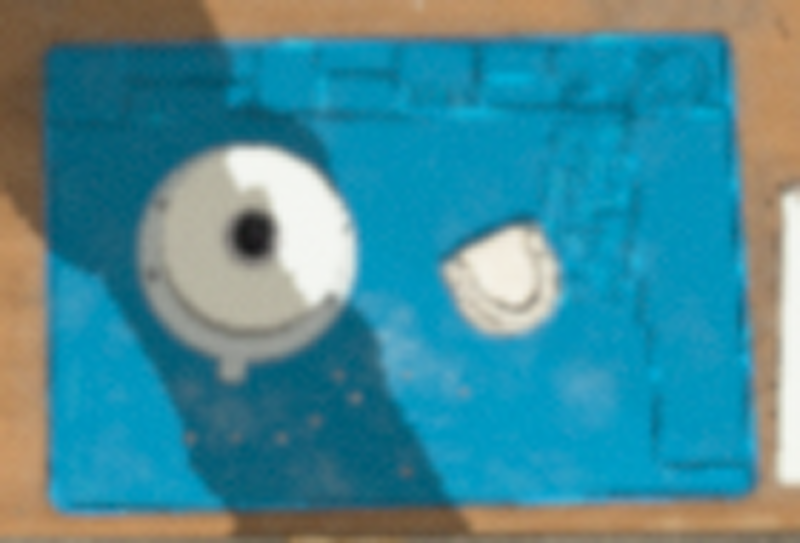

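```bash
python3 - <<'E'
from h import *
from scipy.spatial.transform import Rotation as R
for n in("scene","top"):
    W=np.load(n+"_W.npy");p=np.load(n+"_p.npy").astype(int)
    near=(abs(W[...,0]-465)<75)&(abs(W[...,1]-108)<75)
    k=near&(W[...,2]>78)&(p.max(-1)<90);print(n,'knob',k.sum(),np.round(np.nanmean(W[k],0),1),np.round(np.nanmin(W[k],0)),np.round(np.nanmax(W[k],0)))
    t=near&(abs(W[...,2]-65)<5)
    (c,r)=cv2.minEnclosingCircle(W[t][:,:2].astype(np.float32));print('top',t.sum(),np.round(c),r,np.median(W[t][:,2]))
    # cast
    near=(abs(W[...,0]-452)<50)&(abs(W[...,1]+36)<50)&(W[...,2]>11)&(p[...,0]>110)
    q=W[near];hull=cv2.minAreaRect(q[:,:2].astype(np.float32));print('cast',len(q),hull)
    T=near.copy();m=W[abs(W[...,2]-3)<8];
    f=(abs(W[...,0]-420)<30)&(abs(W[...,1]-0)<30);print('matz',np.nanmedian(W[f][:,2]))
o=get_obs();print(R.from_euler('xyz',o['tcp_rot']).as_matrix().round(3).tolist())
E
```

```text
scene knob 79 [465.2 106.9  89.5] [456.  97.  78.] [479. 120.  95.]
top 737 [470. 110.] 52.22689437866211 63.298792428524735
cast 395 ((449.9481201171875, -38.07054138183594), (56.138954162597656, 59.00352478027344), 27.503841400146484)
matz 2.2942606465605877
top knob 37 [470.4 112.5  93.5] [461. 105.  80.] [482. 121. 102.]
top 653 [472. 110.] 49.843605041503906 64.88940863651078
cast 274 ((452.1925964355469, -37.68824768066406), (54.91962432861328, 60.179443359375), 26.522676467895508)
matz 3.2559149179996894
[[-0.951, 0.308, 0.0], [0.308, 0.951, 0.0], [-0.0, 0.0, -1.0]]
```

```bash
cat >> h.py <<'E'
from scipy.spatial.transform import Rotation as R
def to(*targets):
    o=get_obs();p=np.array(o['ee_pos']);r=R.from_euler('xyz',o['tcp_rot'])
    print('t',o['time_s'],'ee',p.round(1),'rpy deg',np.degrees(o['tcp_rot']).round(1),'w',round(o['gripper_width'],1),'q',np.round(o['joint_pos'],2))
    for x,y,z,yaw in targets:
        s=r.inv().apply(np.array([x,y,z])-p)/750
        v=(r.inv()*R.from_euler('xyz',[np.pi,0,np.radians(yaw)])).as_rotvec()/2/np.pi
        print((x,y,z,yaw),'slide',s.round(4).tolist(),'rot',v.round(4).tolist())
E
python3 -c "
from h import *
to((470.5,110.5,180,100),(470.5,110.5,69,100))
W=np.load('top_W.npy');print('lamp',W[127,235:380:20].round())"
```

```text
t 0.8 ee [192.4 594.7 226.7] rpy deg [180.    0.  162.1] w 92.0 q [-1.36  0.43  0.03  1.57 -0.01  1.13 -0.08]
(470.5, 110.5, 180, 100) slide [-0.5516, -0.5, 0.0623] rot [0.0, -0.0, 0.1724]
(470.5, 110.5, 69, 100) slide [-0.5516, -0.5, 0.2103] rot [0.0, -0.0, 0.1724]
lamp [[713. 424. 259.]
 [714. 368. 254.]
 [712. 311. 257.]
 [713. 255. 256.]
 [713. 198. 255.]
 [713. 142. 254.]
 [712.  86. 258.]
 [714.  29. 252.]]
```

```bash
python3 -m inch '[{"rotation":[0,0,0.1724],"slide":[-0.5516,-0.5,0.0623],"claw":91.8},{"rotation":[0,0,0.1724],"slide":[-0.5516,-0.5,0.0623],"claw":91.8},{"rotation":[0,0,0.1724],"slide":[-0.5516,-0.5,0.0623],"claw":91.8},{"rotation":[0,0,0.1724],"slide":[-0.5516,-0.5,0.0623],"claw":91.8},{"rotation":[0,0,0.1724],"slide":[-0.5516,-0.5,0.0623],"claw":91.8},{"rotation":[0,0,0.1724],"slide":[-0.5516,-0.5,0.0623],"claw":91.8},{"rotation":[0,0,0.1724],"slide":[-0.5516,-0.5,0.0623],"claw":91.8},{"rotation":[0,0,0.1724],"slide":[-0.5516,-0.5,0.0623],"claw":91.8},{"rotation":[0,0,0.1724],"slide":[-0.5516,-0.5,0.0623],"claw":91.8},{"rotation":[0,0,0.1724],"slide":[-0.5516,-0.5,0.0623],"claw":91.8}]'; python3 -c "
from h import *
to((470.5,110.5,180,100),(470.5,110.5,69,100))"
```

```text
time_s: 1.8
ee_pos: [441.4, 161.0, 185.3]
tcp_rot: [3.141, -0.001, 1.746]
contact_force: [0.2, 0.6, -0.1]
gripper_width: 92.0
grip_force: 0.0
t 1.8 ee [441.4 161.  185.3] rpy deg [179.9  -0.  100. ] w 92.0 q [-0.82  0.23  0.43  2.02 -0.12  0.91 -0.15]
(470.5, 110.5, 180, 100) slide [-0.0731, 0.0265, 0.007] rot [0.0002, -0.0001, 0.0001]
(470.5, 110.5, 69, 100) slide [-0.0732, 0.0263, 0.155] rot [0.0002, -0.0001, 0.0001]
```

```bash
python3 -m inch '[{"rotation":[0,0,0],"slide":[-0.0731,0.0265,0.007],"claw":91.8},{"rotation":[0,0,0],"slide":[-0.0731,0.0265,0.007],"claw":91.8},{"rotation":[0,0,0],"slide":[-0.0731,0.0265,0.007],"claw":91.8},{"rotation":[0,0,0],"slide":[-0.0731,0.0265,0.007],"claw":91.8},{"rotation":[0,0,0],"slide":[-0.0731,0.0265,0.007],"claw":91.8}]'; python3 -c "
from h import *
to((470.5,110.5,130,100),(470.5,110.5,69,100))"
```

```text
time_s: 2.3
ee_pos: [469.0, 114.0, 179.8]
tcp_rot: [-3.141, -0.001, 1.748]
contact_force: [-0.4, 1.1, 0.4]
gripper_width: 92.1
grip_force: 0.0
t 2.3 ee [469.  114.  179.8] rpy deg [-180.    -0.   100.2] w 92.1 q [-0.72  0.26  0.46  2.   -0.15  0.91 -0.01]
(470.5, 110.5, 130, 100) slide [-0.0051, 0.0011, 0.0664] rot [-0.0, -0.0001, 0.0005]
(470.5, 110.5, 69, 100) slide [-0.0051, 0.0012, 0.1477] rot [-0.0, -0.0001, 0.0005]
```

```bash
python3 -m inch '[{"rotation":[0,0,0],"slide":[0,0,0.04],"claw":91.8},{"rotation":[0,0,0],"slide":[0,0,0.08],"claw":91.8},{"rotation":[0,0,0],"slide":[0,0,0.08],"claw":91.8},{"rotation":[0,0,0],"slide":[0,0,0.08],"claw":91.8},{"rotation":[0,0,0],"slide":[0,0,0.08],"claw":91.8}]'; python3 -c "
from h import *
to((470.5,110.5,69,100))"
```

```text
time_s: 2.8
ee_pos: [470.4, 112.9, 121.1]
tcp_rot: [3.14, -0.001, 1.746]
contact_force: [-0.8, -0.1, 0.8]
gripper_width: 91.9
grip_force: 0.0
t 2.8 ee [470.4 112.9 121.1] rpy deg [179.9  -0.  100.1] w 91.9 q [-0.68  0.35  0.43  2.07 -0.21  0.77  0.05]
(470.5, 110.5, 69, 100) slide [-0.0032, -0.0005, 0.0695] rot [0.0003, -0.0001, 0.0002]
```

```bash
python3 -m inch '[{"rotation":[0,0,0],"slide":[-0.002,0,0.035],"claw":91.8},{"rotation":[0,0,0],"slide":[-0.002,0,0.055],"claw":91.8},{"rotation":[0,0,0],"slide":[-0.002,0,0.069],"claw":91.8},{"rotation":[0,0,0],"slide":[-0.002,0,0.069],"claw":91.8},{"rotation":[0,0,0],"slide":[-0.002,0,0.069],"claw":91.8},{"rotation":[0,0,0],"slide":[-0.002,0,0.069],"claw":91.8}]'; python3 -c "
from h import *
to((470.5,110.5,69,100))"
```

```text
time_s: 3.4
ee_pos: [470.7, 110.9, 69.0]
tcp_rot: [3.14, -0.0, 1.746]
contact_force: [0.1, -0.3, 0.6]
gripper_width: 91.9
grip_force: 0.0
t 3.4 ee [470.7 110.9  69. ] rpy deg [179.9  -0.  100. ] w 91.9 q [-0.64  0.43  0.39  2.11 -0.27  0.64  0.11]
(470.5, 110.5, 69, 100) slide [-0.0005, -0.0003, -0.0001] rot [0.0003, -0.0001, 0.0]
```

```bash
python3 -m inch '[{"rotation":[0,0,0],"slide":[0,0,0],"claw":40},{"rotation":[0,0,0],"slide":[0,0,0],"claw":30},{"rotation":[0,0,0],"slide":[0,0,0],"claw":30},{"rotation":[0,0,0],"slide":[0,0,0],"claw":15},{"rotation":[0,0,0],"slide":[0,0,0],"claw":10},{"rotation":[0,0,0],"slide":[0,0,0],"claw":5},{"rotation":[0,0,0],"slide":[0,0,0],"claw":5},{"rotation":[0,0,0],"slide":[0,0,0],"claw":5}]'
```

```text
time_s: 4.2
ee_pos: [469.9, 110.6, 68.0]
tcp_rot: [-3.142, 0.0, 1.745]
contact_force: [-0.3, 1.0, -0.2]
gripper_width: 32.2
grip_force: 0.0
```

```bash
python3 -m inch '[{"rotation":[0,0,0],"slide":[0,0,0],"claw":5},{"rotation":[0,0,0],"slide":[0,0,0],"claw":5},{"rotation":[0,0,0],"slide":[0,0,0],"claw":5},{"rotation":[0,0,0],"slide":[0,0,0],"claw":5},{"rotation":[0,0,0],"slide":[0,0,0],"claw":5}]'
python3 -c "
from h import *
to((470.5,110.5,140,100),(455,295,140,100))"
```

```text
time_s: 4.7
ee_pos: [470.1, 110.6, 68.1]
tcp_rot: [3.141, -0.0, 1.745]
contact_force: [0.8, 0.4, 0.6]
gripper_width: 23.2
grip_force: 30.0
t 4.7 ee [470.1 110.6  68.1] rpy deg [180.  -0. 100.] w 23.2 q [-0.64  0.43  0.39  2.11 -0.27  0.64  0.11]
(470.5, 110.5, 140, 100) slide [-0.0003, 0.0006, -0.0959] rot [0.0, -0.0, 0.0]
(455, 295, 140, 100) slide [0.2456, 0.023, -0.0959] rot [0.0, -0.0, 0.0]
```

```bash
python3 -m inch '[{"rotation":[0,0,0],"slide":[0,0,-0.015],"claw":5},{"rotation":[0,0,0],"slide":[0,0,-0.035],"claw":5},{"rotation":[0,0,0],"slide":[0,0,-0.06],"claw":5},{"rotation":[0,0,0],"slide":[0,0,-0.085],"claw":5},{"rotation":[0,0,0],"slide":[0,0,-0.096],"claw":5},{"rotation":[0,0,0],"slide":[0.02,0.002,-0.096],"claw":5},{"rotation":[0,0,0],"slide":[0.05,0.005,-0.096],"claw":5},{"rotation":[0,0,0],"slide":[0.085,0.008,-0.096],"claw":5},{"rotation":[0,0,0],"slide":[0.12,0.011,-0.096],"claw":5},{"rotation":[0,0,0],"slide":[0.155,0.014,-0.096],"claw":5}]'
python3 -c "
from h import *
to((455,295,140,100))"
```

```text
time_s: 5.7
ee_pos: [459.6, 227.8, 140.1]
tcp_rot: [-3.141, 0.0, 1.745]
contact_force: [0.6, 0.4, -1.2]
gripper_width: 23.6
grip_force: 30.0
t 5.7 ee [459.6 227.8 140.1] rpy deg [-180.    0.  100.] w 23.6 q [-0.88  0.36  0.41  1.98 -0.19  0.84 -0.19]
(455, 295, 140, 100) slide [0.0893, 0.0095, 0.0001] rot [-0.0001, 0.0, 0.0]
```

```bash
python3 -m inch '[{"rotation":[0,0,0],"slide":[0.035,0.004,0],"claw":5},{"rotation":[0,0,0],"slide":[0.065,0.007,0],"claw":5},{"rotation":[0,0,0],"slide":[0.085,0.0095,0],"claw":5},{"rotation":[0,0,0],"slide":[0.085,0.0095,0.02],"claw":5},{"rotation":[0,0,0],"slide":[0.085,0.0095,0.05],"claw":5},{"rotation":[0,0,0],"slide":[0.085,0.0095,0.075],"claw":5},{"rotation":[0,0,0],"slide":[0.085,0.0095,0.09],"claw":5},{"rotation":[0,0,0],"slide":[0.085,0.0095,0.1],"claw":5},{"rotation":[0,0,0],"slide":[0.085,0.0095,0.1],"claw":5},{"rotation":[0,0,0],"slide":[0.085,0.0095,0.1],"claw":5}]'
python3 - <<'E'
from h import *
to((455,294,55,100))
p,d=snapshot("scene");W=cloud("scene",d)
cv2.imwrite("pics/s1.png",cv2.resize(p[120:300,200:440],(800,600))[:,:,::-1])
E
```

```text
time_s: 6.7
ee_pos: [456.4, 291.0, 65.6]
tcp_rot: [3.141, -0.0, 1.745]
contact_force: [-0.1, 0.6, -1.8]
gripper_width: 23.0
grip_force: 30.0
t 6.7 ee [456.4 291.   65.6] rpy deg [180.  -0. 100.] w 23.0 q [-0.92  0.51  0.35  1.97 -0.26  0.7  -0.23]
(455, 294, 55, 100) slide [0.0042, -0.0012, 0.0141] rot [0.0001, -0.0001, -0.0]
```

View pics/s1.png

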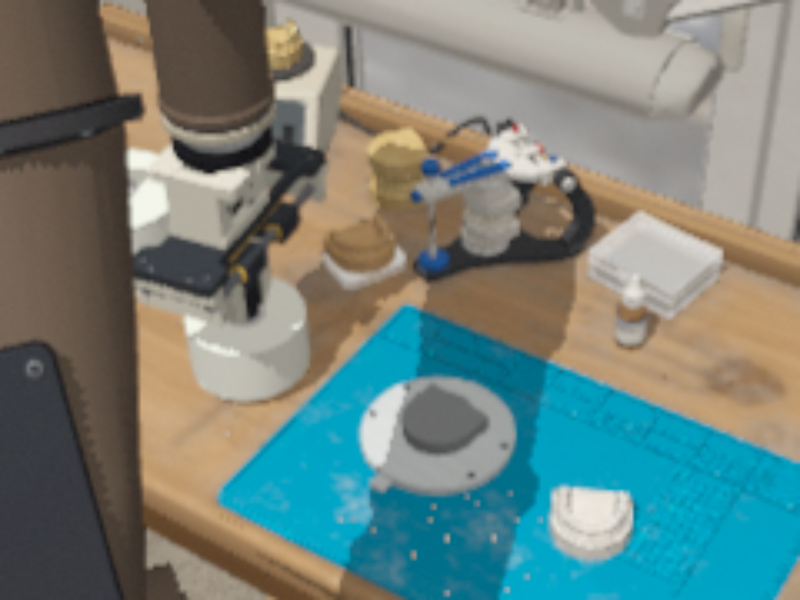

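The cover (crop 248,345) hangs just above the bench left of the mat. The plinth is exposed at about (442,420) with the tab at (380,482). Next I lower in small steps until it touches.

```bash
python3 -m inch '[{"rotation":[0,0,0],"slide":[0,0,0.005],"claw":5},{"rotation":[0,0,0],"slide":[0,0,0.009],"claw":5},{"rotation":[0,0,0],"slide":[0,0,0.012],"claw":5},{"rotation":[0,0,0],"slide":[0,0,0.0135],"claw":5},{"rotation":[0,0,0],"slide":[0,0,0.0135],"claw":5},{"rotation":[0,0,0],"slide":[0,0,0.0135],"claw":5}]'
```

```text
time_s: 7.35
ee_pos: [456.1, 291.0, 54.9]
tcp_rot: [3.142, 0.0, 1.745]
contact_force: [1.0, 0.4, -1.9]
gripper_width: 23.3
grip_force: 30.0
```

```bash
python3 -m inch '[{"rotation":[0,0,0],"slide":[0,0,0.0013],"claw":5},{"rotation":[0,0,0],"slide":[0,0,0.0013],"claw":5},{"rotation":[0,0,0],"slide":[0,0,0.0013],"claw":5},{"rotation":[0,0,0],"slide":[0,0,0.0013],"claw":5}]'; python3 -m inch '[{"rotation":[0,0,0],"slide":[0,0,0.0013],"claw":5},{"rotation":[0,0,0],"slide":[0,0,0.0013],"claw":5},{"rotation":[0,0,0],"slide":[0,0,0.0013],"claw":5},{"rotation":[0,0,0],"slide":[0,0,0.0013],"claw":5}]'
```

```text
time_s: 7.75
ee_pos: [456.2, 291.0, 54.7]
tcp_rot: [3.141, -0.001, 1.745]
contact_force: [-2.6, -2.3, 10.0]
gripper_width: 22.8
grip_force: 30.0
time_s: 8.15
ee_pos: [456.2, 291.1, 54.6]
tcp_rot: [3.141, -0.001, 1.745]
contact_force: [-6.1, -4.2, 23.1]
gripper_width: 23.2
grip_force: 30.0
```

```bash
python3 -m inch '[{"rotation":[0,0,0],"slide":[0,0,-0.0012],"claw":5},{"rotation":[0,0,0],"slide":[0,0,-0.0012],"claw":5},{"rotation":[0,0,0],"slide":[0,0,-0.0012],"claw":40},{"rotation":[0,0,0],"slide":[0,0,-0.0012],"claw":60},{"rotation":[0,0,0],"slide":[0,0,-0.0012],"claw":60},{"rotation":[0,0,0],"slide":[0,0,-0.0012],"claw":60},{"rotation":[0,0,0],"slide":[0,0,-0.0012],"claw":60},{"rotation":[0,0,0],"slide":[0,0,-0.0012],"claw":60},{"rotation":[0,0,0],"slide":[0,0,-0.0012],"claw":60}]'
python3 -c "
from h import *
to((456,291,150,100),(451,-38,150,27))"
```

```text
time_s: 9.05
ee_pos: [456.0, 291.0, 53.8]
tcp_rot: [3.142, 0.0, 1.746]
contact_force: [0.3, 0.0, -0.3]
gripper_width: 59.9
grip_force: 0.0
t 9.05 ee [456.  291.   53.8] rpy deg [180.   0. 100.] w 59.9 q [-0.92  0.53  0.34  1.98 -0.27  0.68 -0.23]
(456, 291, 150, 100) slide [0.0001, -0.0001, -0.1282] rot [0.0, 0.0, 0.0]
(451, -38, 150, 27) slide [-0.4308, -0.0829, -0.1282] rot [0.0, -0.0, 0.2028]
```

```bash
python3 -m inch '[{"rotation":[0,0,0],"slide":[0,0,-0.03],"claw":60},{"rotation":[0,0,0],"slide":[0,0,-0.08],"claw":91.8},{"rotation":[0,0,0],"slide":[0,0,-0.128],"claw":91.8},{"rotation":[0,0,0],"slide":[0,0,-0.128],"claw":91.8},{"rotation":[0,0,0],"slide":[0,0,-0.128],"claw":91.8},{"rotation":[0,0,0],"slide":[0,0,-0.128],"claw":91.8}]'
cat > m.py <<'E'
from h import *
for n in("scene","top"):
    p,d=snapshot(n);W=cloud(n,d);np.save(n+"_W1.npy",W);np.save(n+"_p1.npy",p);p=p.astype(int)
    X,Y,Z=W[...,0],W[...,1],W[...,2]
    blue=(p[...,2]-p[...,0])>60
    near=(np.hypot(X-470,Y-110)<85)
    pl=near&(Z>22)&(Z<34);q=W[pl][:,:2].astype(np.float32)
    print(n,'plinth',pl.sum(),'z',np.median(W[pl][:,2]),cv2.minAreaRect(q))
    di=near&(Z>8)&~blue&(Z<33)&(np.hypot(X-470,Y-110)<66);q=W[di][:,:2].astype(np.float32)
    print(' disc',di.sum(),cv2.minEnclosingCircle(cv2.convexHull(q)),'z',np.median(Z[near&(Z>8)&(Z<18)&~blue]))
    tb=near&(np.hypot(X-470,Y-110)>66)&(np.hypot(X-470,Y-110)<76)&~blue&(X<430)&(Z>3);print(' tab',tb.sum(),W[tb].mean(0).round(1))
    ca=(np.hypot(X-451,Y+38)<48)&(Z>11)&~blue;print(' cast',ca.sum(),cv2.minAreaRect(W[ca][:,:2].astype(np.float32)))
    cv=(np.hypot(X-456,Y-291)<62)&(abs(Z-52)<6);print(' cover top',cv.sum(),cv2.minEnclosingCircle(W[cv][:,:2].astype(np.float32)) if cv.sum() else 0)
to((456,291,150,100),(451,-38,150,27))
t=np.load("top_p1.npy")[180:275,270:410]
cv2.imwrite("pics/t1.png",cv2.resize(t,(800,543),interpolation=cv2.INTER_CUBIC)[:,:,::-1])
E
python3 m.py
```

```text
time_s: 9.65
ee_pos: [455.4, 290.7, 149.0]
tcp_rot: [-3.14, 0.001, 1.746]
contact_force: [-0.8, 0.1, -0.0]
gripper_width: 90.9
grip_force: 0.0
scene plinth 324 z 25.401023583244466 ((471.0916442871094, 109.66959381103516), (62.568477630615234, 61.563194274902344), 76.7273941040039)
 disc 1250 ((467.7875061035156, 109.3749008178711), 63.68732452392578) z 11.280463405329897
 tab 19 [401.2 114.5   7.4]
 cast 391 ((450.256103515625, -37.921287536621094), (57.5512809753418, 58.97383117675781), 26.637311935424805)
 cover top 618 ((455.1094665527344, 287.8317565917969), 52.760406494140625)
top plinth 271 z 26.800760852384883 ((475.81268310546875, 117.4909896850586), (71.416259765625, 58.352386474609375), 72.20578002929688)
 disc 1071 ((469.04046630859375, 110.34524536132812), 64.78789520263672) z 12.678792203919329
 tab 8 [401.7 120.7   8.4]
 cast 271 ((453.04754638671875, -37.859371185302734), (55.35975646972656, 57.844451904296875), 32.540367126464844)
 cover top 0 0
t 9.75 ee [455.3 290.5 148.7] rpy deg [-1.799e+02  1.000e-01  1.000e+02] w 91.7 q [-0.97  0.39  0.41  1.9  -0.2   0.89 -0.29]
(456, 291, 150, 100) slide [0.0005, 0.001, -0.0017] rot [-0.0003, 0.0002, 0.0]
(451, -38, 150, 27) slide [-0.4304, -0.0818, -0.0011] rot [-0.0001, 0.0003, 0.2028]
```

View pics/t1.png

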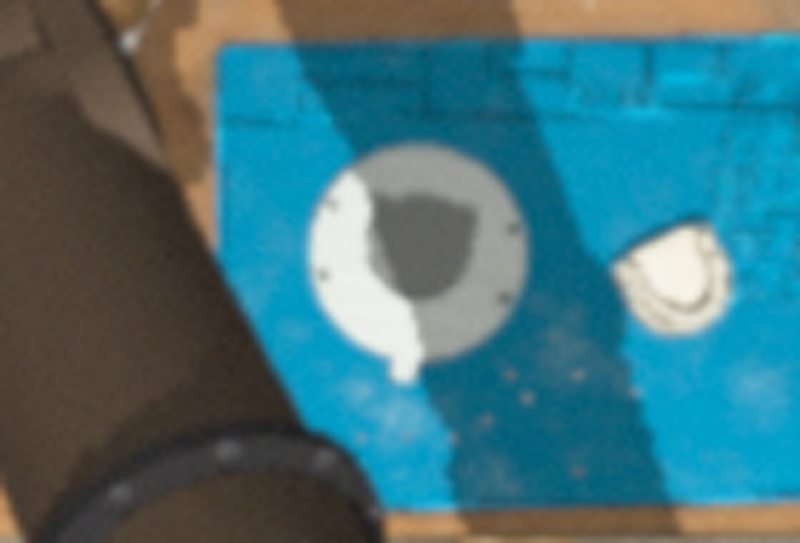

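The top view shows the plinth centred near crop (425,247), turned roughly -8°, with the cast at (672,280). I'll fit the D-shaped prism outlines in both cameras.

```bash
cat > fit.py <<'E'
from h import *
from scipy.optimize import minimize
a=np.linspace(np.pi/2,3*np.pi/2,40)
D=np.vstack([np.c_[2+30*np.cos(a),30*np.sin(a)],[[28,-30],[28,30]]])
def proj(n,P):
    c=get_calibration(n);T=np.linalg.inv(np.array(c['cam_to_world']));K=np.array(c['mtx'])
    rv=cv2.Rodrigues(T[:3,:3])[0]
    return cv2.projectPoints(P.astype(float),rv,T[:3,3],K,np.array([c['k1'],0,0,0.]))[0].reshape(-1,2)
def model(n,x,parts,S=8,box=None):
    u0,v0,w,h=box;im=np.zeros((h*S,w*S),np.uint8);c,s=np.cos(x[2]),np.sin(x[2])
    for sc,z0,z1 in parts:
        xy=(D*sc)@np.array([[c,s],[-s,c]])+x[:2]
        P=np.vstack([np.c_[xy,np.full(len(xy),z)] for z in(z0,z1)])
        q=(proj(n,P)-[u0,v0]+.5)*S
        cv2.fillConvexPoly(im,cv2.convexHull(np.round(q*16).astype(np.int32)),255,shift=4)
    return cv2.resize(im,(w,h),interpolation=cv2.INTER_AREA)/255.
def fit(n,mask,x0,parts):
    v,u=np.nonzero(mask);box=(u.min()-8,v.min()-8,u.max()-u.min()+17,v.max()-v.min()+17)
    m=mask[box[1]:box[1]+box[3],box[0]:box[0]+box[2]].astype(float)
    f=lambda y:((model(n,[y[0],y[1],y[2]/30],parts,box=box)-m)**2).sum()/m.sum()
    best=None
    for dy in(-6,0,6):
        r=minimize(f,[x0[0],x0[1],x0[2]*30+dy],method='Nelder-Mead',options=dict(initial_simplex=[[x0[0]+i,x0[1]+j,x0[2]*30+dy+k] for i,j,k in((-3,-3,-3),(4,0,0),(0,4,0),(0,0,4))],xatol=.05,fatol=1e-4))
        if best is None or r.fun<best.fun:best=r
    print(n,best.x[:2].round(1),np.degrees(best.x[2]/30).round(1),'res',round(best.fun,3),'px',int(m.sum()))
if __name__=="__main__":
    for n in("scene","top"):
        W=np.load(n+"_W1.npy");p=np.load(n+"_p1.npy").astype(int);X,Y,Z=W[...,0],W[...,1],W[...,2]
        dz=-1.5 if n=="scene" else 0
        fit(n,(np.hypot(X-469,Y-110)<55)&(Z+0>20+dz),[469,110,-.14],[(1,20,27)])
        blue=(p[...,2]-p[...,0])>50
        hm=(np.hypot(X-451,Y+38)<50)
        print('cast height / colour')
        fit(n,hm&(Z>12+dz),[451,-38,.47],[(1,12,20),(.9,12,30)])
        fit(n,hm&~blue,[451,-38,.47],[(1,3,20),(.9,3,30)])
        # disc
E
python3 fit.py
```

```text
scene [468.2 108.9] -7.7 res 0.04 px 355
cast height / colour
scene [447.9 -38.9] 23.4 res 0.171 px 396
scene [447.8 -39.9] 32.5 res 0.127 px 469
top [472.6 111.2] -8.1 res 0.046 px 295
cast height / colour
top [452.7 -38.4] 26.0 res 0.047 px 275
top [452.6 -36.3] 26.4 res 0.032 px 301
```

```bash
python3 -m inch '[{"rotation":[0,0,0.205],"slide":[-0.4267,-0.0904,0],"claw":91.8},{"rotation":[0,0,0.205],"slide":[-0.4267,-0.0904,0],"claw":91.8},{"rotation":[0,0,0.205],"slide":[-0.4267,-0.0904,0],"claw":91.8},{"rotation":[0,0,0.205],"slide":[-0.4267,-0.0904,0],"claw":91.8},{"rotation":[0,0,0.205],"slide":[-0.4267,-0.0904,0],"claw":91.8},{"rotation":[0,0,0.205],"slide":[-0.4267,-0.0904,0],"claw":91.8},{"rotation":[0,0,0.205],"slide":[-0.4267,-0.0904,0],"claw":91.8},{"rotation":[0,0,0.205],"slide":[-0.4267,-0.0904,0],"claw":91.8},{"rotation":[0,0,0.205],"slide":[-0.4267,-0.0904,0],"claw":91.8},{"rotation":[0,0,0.205],"slide":[-0.4267,-0.0904,0],"claw":91.8}]'
python3 -m inch '[{"rotation":[0,0,0],"slide":[0,0,0],"claw":91.8},{"rotation":[0,0,0],"slide":[0,0,0],"claw":91.8},{"rotation":[0,0,0],"slide":[0,0,0],"claw":91.8},{"rotation":[0,0,0],"slide":[0,0,0],"claw":91.8},{"rotation":[0,0,0],"slide":[0,0,0],"claw":91.8}]'
python3 -c "
from h import *
to((457.6,-35,60,26.2),(457.6,-35,9.5,26.2))"
```

```text
time_s: 10.75
ee_pos: [444.4, -36.3, 149.2]
tcp_rot: [3.141, 0.002, 0.455]
contact_force: [0.7, -1.0, -0.4]
gripper_width: 91.9
grip_force: 0.0
time_s: 11.25
ee_pos: [444.9, -35.9, 149.9]
tcp_rot: [-3.141, -0.0, 0.458]
contact_force: [0.7, -0.2, -0.3]
gripper_width: 91.8
grip_force: 0.0
t 11.25 ee [444.9 -35.9 149.9] rpy deg [-180.    -0.    26.2] w 91.8 q [-0.7   0.29  0.83  2.13 -0.29  0.83 -0.8 ]
(457.6, -35, 60, 26.2) slide [0.0157, 0.0064, 0.1198] rot [-0.0, -0.0, 0.0001]
(457.6, -35, 9.5, 26.2) slide [0.0157, 0.0064, 0.1871] rot [-0.0, -0.0, 0.0001]
```

```bash
python3 -m inch '[{"rotation":[0,0,0],"slide":[0.0157,0.0064,0.03],"claw":91.8},{"rotation":[0,0,0],"slide":[0.0157,0.0064,0.08],"claw":91.8},{"rotation":[0,0,0],"slide":[0.0157,0.0064,0.12],"claw":91.8},{"rotation":[0,0,0],"slide":[0.0157,0.0064,0.135],"claw":91.8},{"rotation":[0,0,0],"slide":[0.0157,0.0064,0.135],"claw":91.8},{"rotation":[0,0,0],"slide":[0.0157,0.0064,0.135],"claw":91.8},{"rotation":[0,0,0],"slide":[0.0157,0.0064,0.135],"claw":91.8},{"rotation":[0,0,0],"slide":[0.0157,0.0064,0.135],"claw":91.8}]'
python3 - <<'E'
from h import *
to((457.6,-35,9.5,26.2))
p,d=snapshot("scene")
cv2.imwrite("pics/s2.png",cv2.resize(p[190:310,300:460],(800,600),interpolation=cv2.INTER_CUBIC)[:,:,::-1])
E
```

```text
time_s: 12.05
ee_pos: [458.4, -34.9, 49.7]
tcp_rot: [3.141, -0.002, 0.458]
contact_force: [0.3, 0.4, -0.1]
gripper_width: 91.8
grip_force: 0.0
t 12.05 ee [458.4 -34.9  49.7] rpy deg [ 1.80e+02 -1.00e-01  2.62e+01] w 91.8 q [-0.53  0.49  0.66  2.2  -0.52  0.61 -0.6 ]
(457.6, -35, 9.5, 26.2) slide [-0.0012, -0.0004, 0.0536] rot [0.0001, -0.0003, 0.0001]
```

View pics/s2.png

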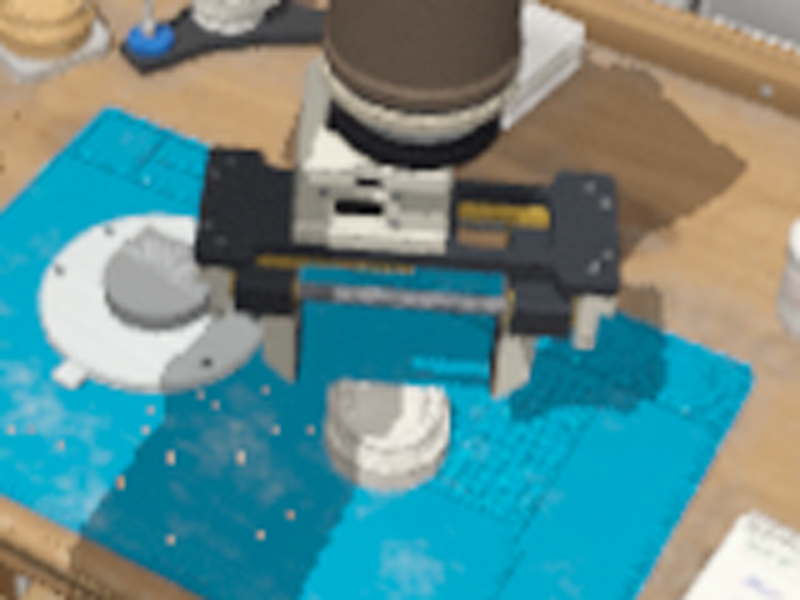

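The open fingers (crop 300 and 495) straddle the cast (325–450) symmetrically, so I descend and close.

```bash
python3 -m inch '[{"rotation":[0,0,0],"slide":[-0.001,0,0.02],"claw":91.8},{"rotation":[0,0,0],"slide":[-0.001,0,0.04],"claw":91.8},{"rotation":[0,0,0],"slide":[-0.001,0,0.0535],"claw":91.8},{"rotation":[0,0,0],"slide":[-0.001,0,0.0535],"claw":91.8},{"rotation":[0,0,0],"slide":[-0.001,0,0.0535],"claw":80},{"rotation":[0,0,0],"slide":[-0.001,0,0.0535],"claw":72},{"rotation":[0,0,0],"slide":[-0.001,0,0.0535],"claw":68},{"rotation":[0,0,0],"slide":[-0.001,0,0.0535],"claw":64},{"rotation":[0,0,0],"slide":[-0.001,0,0.0535],"claw":60},{"rotation":[0,0,0],"slide":[-0.001,0,0.0535],"claw":50}]'
python3 -m inch '[{"rotation":[0,0,0],"slide":[0,0,0],"claw":50},{"rotation":[0,0,0],"slide":[0,0,0],"claw":50},{"rotation":[0,0,0],"slide":[0,0,0],"claw":50},{"rotation":[0,0,0],"slide":[0,0,0],"claw":50}]'
python3 -c "
from h import *
to((457.6,-35,70,26.2),(478.3,108.9,70,-7.9))"
```

```text
time_s: 13.1
ee_pos: [456.9, -35.2, 8.6]
tcp_rot: [-3.141, -0.0, 0.458]
contact_force: [-0.2, 0.8, 2.7]
gripper_width: 59.5
grip_force: 30.0
time_s: 13.5
ee_pos: [457.0, -35.2, 8.6]
tcp_rot: [-3.141, -0.0, 0.458]
contact_force: [-0.1, 1.2, 5.0]
gripper_width: 59.5
grip_force: 30.0
t 13.5 ee [457.  -35.2   8.6] rpy deg [-180.    -0.    26.2] w 59.5 q [-0.46  0.56  0.57  2.22 -0.61  0.52 -0.53]
(457.6, -35, 70, 26.2) slide [0.0009, 0.0001, -0.0818] rot [-0.0, -0.0, 0.0]
(478.3, 108.9, 70, -7.9) slide [0.1104, -0.1599, -0.0818] rot [-0.0001, -0.0, 0.0948]
```

```bash
python3 -m inch '[{"rotation":[0,0,0],"slide":[0,0,-0.015],"claw":50},{"rotation":[0,0,0],"slide":[0,0,-0.045],"claw":50},{"rotation":[0,0,0],"slide":[0,0,-0.082],"claw":50},{"rotation":[0,0,0.015],"slide":[0.018,-0.025,-0.082],"claw":50},{"rotation":[0,0,0.035],"slide":[0.04,-0.058,-0.082],"claw":50},{"rotation":[0,0,0.055],"slide":[0.065,-0.095,-0.082],"claw":50},{"rotation":[0,0,0.075],"slide":[0.09,-0.13,-0.082],"claw":50},{"rotation":[0,0,0.09],"slide":[0.105,-0.152,-0.082],"claw":50},{"rotation":[0,0,0.0948],"slide":[0.1104,-0.1599,-0.082],"claw":50},{"rotation":[0,0,0.0948],"slide":[0.1104,-0.1599,-0.082],"claw":50}]'
python3 -m inch '[{"rotation":[0,0,0],"slide":[0,0,0],"claw":50},{"rotation":[0,0,0],"slide":[0,0,0],"claw":50},{"rotation":[0,0,0],"slide":[0,0,0],"claw":50}]'
python3 - <<'E'
from h import *
to((478.3,108.9,50,-7.9),(478.3,108.9,33.5,-7.9))
p,d=snapshot("scene");W=cloud("scene",d);np.save("scene_W2.npy",W);np.save("scene_p2.npy",p)
cv2.imwrite("pics/s3.png",cv2.resize(p[190:310,260:420],(800,600),interpolation=cv2.INTER_CUBIC)[:,:,::-1])
E
```

```text
time_s: 14.5
ee_pos: [478.1, 110.1, 70.2]
tcp_rot: [3.141, 0.0, -0.136]
contact_force: [0.1, -0.6, -0.7]
gripper_width: 59.1
grip_force: 29.9
time_s: 14.8
ee_pos: [478.2, 107.9, 70.2]
tcp_rot: [-3.141, -0.0, -0.139]
contact_force: [0.0, -0.9, -0.9]
gripper_width: 59.3
grip_force: 29.9
t 14.8 ee [478.2 107.9  70.2] rpy deg [-180.   -0.   -8.] w 59.3 q [-0.96  0.56  0.89  2.12 -0.64  0.76 -1.37]
(478.3, 108.9, 50, -7.9) slide [-0.0, -0.0013, 0.0269] rot [-0.0, -0.0, -0.0002]
(478.3, 108.9, 33.5, -7.9) slide [-0.0, -0.0013, 0.0489] rot [-0.0, -0.0, -0.0002]
```

View pics/s3.png

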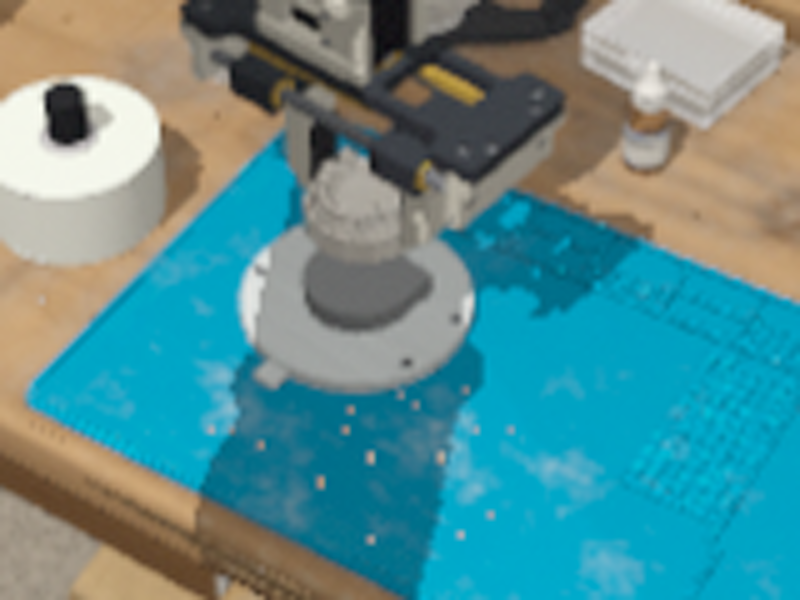

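The cover stands upright at crop (75,170). The cast is held over the plinth, its round front matching the plinth's round front. I'll lower it most of the way and compare the two front walls.

```bash
python3 -m inch '[{"rotation":[0,0,0],"slide":[0,-0.001,0.015],"claw":50},{"rotation":[0,0,0],"slide":[0,-0.001,0.028],"claw":50},{"rotation":[0,0,0],"slide":[0,-0.001,0.038],"claw":50},{"rotation":[0,0,0],"slide":[0,-0.001,0.038],"claw":50},{"rotation":[0,0,0],"slide":[0,-0.001,0.038],"claw":50},{"rotation":[0,0,0],"slide":[0,-0.001,0.038],"claw":50}]'
cat > w.py <<'E'
from h import *
from scipy.optimize import least_squares
import sys
zt=float(sys.argv[1]) # underside of cast
acc={'plinth':[],'cast':[]}
for i in range(6):
    p,d=snapshot("scene");W=cloud("scene",d);X,Y,Z=W[...,0],W[...,1],W[...,2]
    a=np.radians(-7.9);u=np.cos(a)*(X-470.4)+np.sin(a)*(Y-110);v=-np.sin(a)*(X-470.4)+np.cos(a)*(Y-110)
    for k,lo,hi in(('plinth',13.5,23.5),('cast',zt+1,zt+13)):
        m=(Z>lo)&(Z<hi)&(u<2)&(u>-40)&(abs(v)<26)&(np.hypot(u-2,v)<37)&(np.hypot(u-2,v)>23)
        acc[k].append(np.c_[u[m],v[m],Z[m]])
for k,q in acc.items():
    q=np.vstack(q);r=least_squares(lambda c:np.hypot(q[:,0]-c[0],q[:,1]-c[1])-30,[2,0],loss='soft_l1')
    print(k,len(q),'centre in plate axes',(r.x-[2,0]).round(2),'rms',np.sqrt(np.mean(r.fun**2)).round(2), 'v range',q[:,1].min().round(),q[:,1].max().round())
np.save('last_p.npy',p)
E
python3 w.py 34.9; python3 -c "
from h import *
to((478.3,108.9,33.5,-7.9))"
```

```text
time_s: 15.45
ee_pos: [478.5, 109.4, 41.6]
tcp_rot: [3.142, -0.0, -0.138]
contact_force: [0.3, 0.3, -1.4]
gripper_width: 59.5
grip_force: 29.9
plinth 280 centre in plate axes [-0.84 -0.28] rms 2.07 v range -26.0 24.0
cast 293 centre in plate axes [ 1.25 -0.96] rms 1.3 v range -26.0 25.0
t 15.75 ee [478.4 109.6  41.6] rpy deg [-180.    -0.    -7.9] w 59.7 q [-0.92  0.6   0.83  2.14 -0.7   0.7  -1.32]
(478.3, 108.9, 33.5, -7.9) slide [-0.0, 0.0009, 0.0109] rot [-0.0, -0.0, -0.0]
```

```bash
python3 -m inch '[{"rotation":[0,0,0],"slide":[-0.002,0,0],"claw":50},{"rotation":[0,0,0],"slide":[-0.002,0,0.005],"claw":50},{"rotation":[0,0,0],"slide":[-0.002,0,0.0105],"claw":50},{"rotation":[0,0,0],"slide":[-0.002,0,0.0105],"claw":50},{"rotation":[0,0,0],"slide":[-0.002,0,0.0105],"claw":50},{"rotation":[0,0,0],"slide":[-0.002,0,0.0105],"claw":50}]'; python3 -m inch '[{"rotation":[0,0,0],"slide":[0,0,0.0013],"claw":50},{"rotation":[0,0,0],"slide":[0,0,0.0013],"claw":50},{"rotation":[0,0,0],"slide":[0,0,0.0013],"claw":50}]'
```

```text
time_s: 16.35
ee_pos: [476.9, 109.7, 33.6]
tcp_rot: [3.142, -0.0, -0.138]
contact_force: [-0.1, -0.4, -0.5]
gripper_width: 59.7
grip_force: 29.9
time_s: 16.65
ee_pos: [477.0, 109.7, 32.7]
tcp_rot: [-3.142, -0.0, -0.138]
contact_force: [-0.4, -0.4, -0.6]
gripper_width: 59.5
grip_force: 29.9
```

```bash
python3 w.py 26.9;  python3 -m inch '[{"rotation":[0,0,0],"slide":[0,0,0.001],"claw":50},{"rotation":[0,0,0],"slide":[0,0,0.001],"claw":50},{"rotation":[0,0,0],"slide":[0,0,0.001],"claw":50}]'
```

```text
plinth 258 centre in plate axes [-1.24 -0.01] rms 1.64 v range -26.0 25.0
cast 291 centre in plate axes [-0.24 -0.64] rms 1.29 v range -26.0 23.0
time_s: 17.25
ee_pos: [477.1, 109.7, 32.6]
tcp_rot: [-3.141, -0.0, -0.139]
contact_force: [-2.8, -0.3, 14.1]
gripper_width: 59.3
grip_force: 30.0
```

Contact is confirmed and the alignment is within about 1 mm, so I relieve the pressure and release.

```bash
python3 -m inch '[{"rotation":[0,0,0],"slide":[0,0,-0.0006],"claw":50},{"rotation":[0,0,0],"slide":[0,0,-0.0006],"claw":66},{"rotation":[0,0,0],"slide":[0,0,-0.0006],"claw":75},{"rotation":[0,0,0],"slide":[0,0,-0.0006],"claw":85},{"rotation":[0,0,0],"slide":[0,0,-0.0006],"claw":91.8},{"rotation":[0,0,0],"slide":[0,0,-0.0006],"claw":91.8},{"rotation":[0,0,0],"slide":[0,0,-0.0006],"claw":91.8},{"rotation":[0,0,0],"slide":[0,0,-0.0006],"claw":91.8}]'
python3 -m inch '[{"rotation":[0,0,0],"slide":[0,0,-0.02],"claw":91.8},{"rotation":[0,0,0],"slide":[0,0,-0.05],"claw":91.8},{"rotation":[0,0,0],"slide":[0,0,-0.1],"claw":91.8},{"rotation":[0,0,0],"slide":[0,0,-0.15],"claw":91.8},{"rotation":[0,0,0],"slide":[0,0,-0.2],"claw":91.8},{"rotation":[0,0,0],"slide":[0,0,-0.25],"claw":91.8},{"rotation":[0,0,0],"slide":[0,0,-0.25],"claw":91.8},{"rotation":[0,0,0],"slide":[0,0,-0.25],"claw":91.8}]'
python3 w.py 27; python3 - <<'E'
from h import *
from fit import fit
p,d=snapshot("scene");W=cloud("scene",d)
fit("scene",(np.hypot(W[...,0]-470,W[...,1]-110)<50)&(W[...,2]>33),[469,110,-.14],[(1,34.5,44),(.9,34.5,54)])
cv=(np.hypot(W[...,0]-456,W[...,1]-291)<62)&(abs(W[...,2]-52)<6);q=W[cv];print('cover top',np.linalg.lstsq(np.c_[q[:,:2]-q[:,:2].mean(0),np.ones(len(q))],q[:,2],rcond=None)[0])
cv2.imwrite("pics/s4.png",cv2.resize(p[190:310,240:400],(800,600),interpolation=cv2.INTER_CUBIC)[:,:,::-1])
E
```

```text
time_s: 18.05
ee_pos: [476.8, 109.7, 32.3]
tcp_rot: [3.142, 0.0, -0.138]
contact_force: [0.7, 0.0, -0.3]
gripper_width: 91.6
grip_force: 0.0
time_s: 18.85
ee_pos: [477.0, 110.2, 220.2]
tcp_rot: [-3.14, -0.001, -0.137]
contact_force: [0.3, -0.5, -0.7]
gripper_width: 91.9
grip_force: 0.0
plinth 246 centre in plate axes [-1.13 -0.08] rms 1.66 v range -26.0 25.0
cast 287 centre in plate axes [-0.12 -0.82] rms 1.39 v range -26.0 26.0Traceback (most recent call last):
  File "<stdin>", line 4, in <module>
  File "fit.py", line 23, in fit
    r=minimize(f,[x0[0],x0[1],x0[2]*30+dy],method='Nelder-Mead',options=dict(initial_simplex=[[x0[0]+i,x0[1]+j,x0[2]*30+dy+k] for i,j,k in((-3,-3,-3),(4,0,0),(0,4,0),(0,0,4))],xatol=.05,fatol=1e-4))
    res = _minimize_neldermead(fun, x0, args, callback, bounds=bounds,
                               **options)
    fsim[k] = func(sim[k])
              ~~~~^^^^^^^^
    fx = function(np.copy(x), *(wrapper_args + args))
  File "fit.py", line 20, in <lambda>
    f=lambda y:((model(n,[y[0],y[1],y[2]/30],parts,box=box)-m)**2).sum()/m.sum()
                 ~~~~~~~~~~~~~~~~~~~~~~~~~~~~~~~~~~~~~~~~~~^~
ValueError: operands could not be broadcast together with shapes (268,70) (0,70)
```

```bash
python3 - <<'E'
from h import *
from fit import fit
p,d=snapshot("scene");W=cloud("scene",d);Z=W[...,2]
fit("scene",(np.hypot(W[...,0]-470,W[...,1]-110)<50)&(Z>33)&(Z<62),[469,110,-.14],[(1,34.5,44),(.9,34.5,54)])
q=W[(np.hypot(W[...,0]-456,W[...,1]-291)<62)&(abs(Z-52)<6)];print('cover slope',np.linalg.lstsq(np.c_[q[:,:2]-q[:,:2].mean(0),np.ones(len(q))],q[:,2],rcond=None)[0])
cv2.imwrite("pics/s4.png",cv2.resize(p[190:310,240:400],(800,600),interpolation=cv2.INTER_CUBIC)[:,:,::-1])
E
```

```text
scene [466.5 108.1] -15.8 res 0.154 px 355
cover slope [4.41645054e-03 1.48457893e-03 5.00700233e+01]
```

View pics/s4.png

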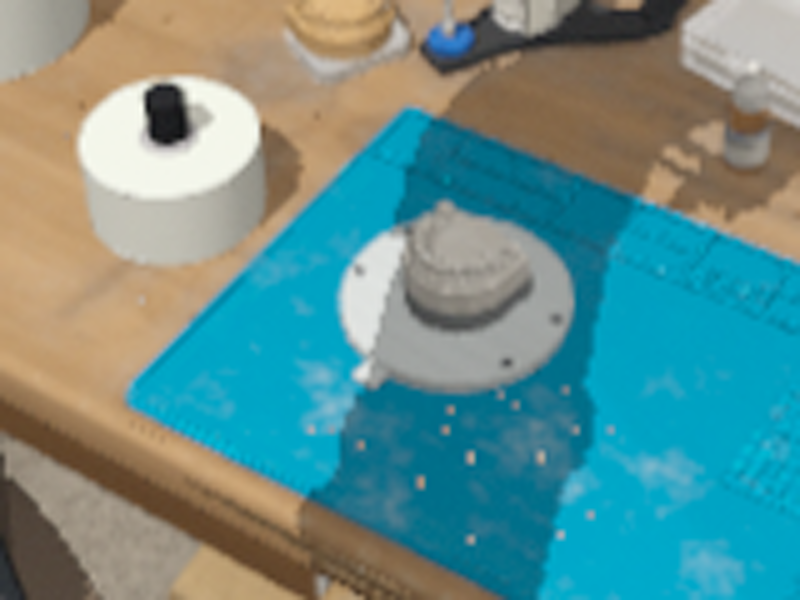

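The cast sits flush on the plinth with front over front (crop 465,265), the cover stands level (165,170), and the other items are undisturbed.

```bash
python3 -c "
from rig import *
print(finish_job())"
```

```text
the job is handed in; nothing more can be done
None
```

I handed the job in at about 19 s of the 58 s limit: the cover stands level on the bench about 180 mm from the plate, and the cast is on the plinth, teeth up and front over front. My last measurements put the cast within about 2 mm of centre. Its turn is inferred from the gripper's angle, because the camera fit for it was poor. No result was returned at hand-in.

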